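# Find the finger recess and open the pop-up test fixture

## Task

The supply board in the test fixture has passed its check, so open the fixture's cover: feel along the face of the black front rail with a fingertip until it finds the hidden finger recess, and gently push the catch inside the recess fully in so that the cover springs up. Then push the sprung-up cover right back until it rests open on its stop, and let go. Only touch and push: lift or carry nothing, and leave the board in its nest and the tools lying round the fixture where they are.

Things in the scene. Friction and masses are not known exactly. Their poses are not given: they have to be found in the camera images.
- fixture: clamshell test fixture fixed on the bench: grey base box 210 mm deep (x) by 290 mm wide (y), framed clear cover on top, black rail along its front. Origin: centre of its underside, on the bench; x to the rear (hinge side), y to the left along the rail, z up. Shut cover: front edge at x = -69 mm, top at z = 56 mm
- rail_front (a point): mid-length of the black rail's front face, at its top edge (fixture x = -105, y = 0, z = 44 mm; same axes). Rail 290 mm long, upright face from z = 13 mm (floor; base plate below is flush) to 44 mm. Its end pieces (|y| 64 to 145 mm) and the stretch between them are flush to half a mm; the finger recess is somewhere in that middle stretch
- cover_hinge (a point): middle of the cover's hinge line (fixture x = 95, y = 0, z = 48 mm; same axes; does not move)
- catch (a joint): catch in the finger recess, m pushed in: 0 out, 0.008 fully in. Recess: notch 44 mm wide (y), open to front and top, middle anywhere from y = -40 to 40 mm (not reported: feel or look for it). Its back is the catch's black ribbed pad, 40 mm wide, z 15 to 42 mm, face at fixture x = -90 mm; it slides to +x, 2 N to start, 6 N at the end, springs back. Cover unlatches at about 4 mm
- cover (a joint): cover angle, rad: 0 shut, 1.9 open on its stop. Plate 164 mm from hinge to front edge, 274 wide, 8 thick, 0.25 kg. Unlatched, spring lifters throw it up to about 1.13, where it rests on them (front edge then about 0.20 m above the bench, 0.21 when upright); from there it swings freely: let go below 1.5 it drops back onto them, past 1.65 it falls open to the stop
- cover_edge (a point): middle of the lower front edge of the cover, moves with it; a steel strike bar 120 mm long hangs 12 mm below the underside just behind it
- board: loose supply board 98x150x29 mm lying in the nest under the cover; origin: centre of its underside. Must stay in its nest
- yellow_screwdriver: yellow screwdriver 164x24x24 mm lying right of the fixture, must stay; origin: centre of its underside
- steel_tweezers: steel tweezers 12x123x8 mm lying left of the fixture, must stay; origin: centre of their underside
- blue_marker: blue marker 132x15x15 mm lying right of the fixture, must stay; origin: centre of its underside

How it is judged:
By the outcome, as a careful person would: the job done as asked, in the order asked, and still so for the second after the job is handed in, with the robot touching nothing.
It also fails if it takes over 67 s, if anything falls off the work surface, if the arm or the gripper's body presses on something with over 40 N, if the wrist force passes 120 N, or if a joint passes its speed limit or range.

## Robot

A 6-joint arm with a two-finger parallel gripper is mounted at the origin on a cart in front of the work surface, level with it; the furniture and walls round the work are solid. World frame = base frame: x ahead of the robot, y to its left, z up, the work surface at z = 0. Lengths are in m, angles in degrees, forces in N, time in s.
With the tool pointing down it reaches from about 0.4 to 0.825 m from the base axis. Payload 7 kg.
Tool frame: the origin (TCP) lies at the very end of the fingers, on their centre line; the grasp point (between the pads) lies 19 mm behind it; z points along the fingers, y is the line along which they close (so a half turn about z gives the same grasp; the last joint's range is limited). The gripper opens to 88 mm and grips with 3 to 60 N. Pads are 19 mm wide; open, the fingers measure 130 mm over their backs; the gripper's body (78 mm by 193 mm) begins 47 mm behind the grasp point.
Start: joints at [92.137, 20.546, 0.682, 0, -70.136, -16.507], TCP at [0.168, 0.654, 0.227] pointing down, gripper open.
Joint ranges: [-176.03, 176.03], [-82.01, 121.73], [-58.28, 71.71], [-173.87, 95.51], [-174.79, -0.11], [-173.66, 173.66]. Speed limits (degrees/s): [136.94, 136.94, 172.46, 180, 180, 180].

## Interface

Orientations are given as [roll, pitch, yaw] about the fixed x, y, z axes, in that order (R = Rz(yaw) Ry(pitch) Rx(roll)).
In Python, from plant import get_obs, snapshot, camera_params, close_job, boxes_of, cut_out, landmark_of gives the robot as it stands.
- The arm moves only by the shell command python3 -m inch 'ROWS' [OPENING]. ROWS is text: rows parted by semicolons, each of 6 numbers parted by spaces: the shift along the tool's x, y, z in units of 30 cm (1.0 is 30 cm), then the turn, a rotation vector about the tool's x, y, z in units of pi rad (1.0 is pi rad). A call has 1 to 10 rows; each row is the pose to reach, as a shift and turn from the pose commanded when the call began, along the tool's axes at that moment, turning the shorter way round; what a row does not reach only later rows make up. A row lasts 1/12 s, in which the tool goes at most 41.7 mm and 7.16 degrees, less where a joint would pass 70% of its speed; a pose out of reach is approached as far as the arm can. A call with a number of a shift or a turn outside -1 to 1 is refused whole. A call with a gripper value outside its range is refused whole. OPENING is the closure, from -1 (fully open) to 1 (shut), set as the call begins (- or left out, the last holds). The fingers move at their own pace and stop on an object; the grip force is fixed at half the most. Time passes only in rows, so rows that repeat a pose let the fingers close. It gives the time, the measured TCP pose, the force, the opening and the grip force at its end, in the units of the state.
- get_obs(): the state, without advancing time (a new reading comes with each control period).
- snapshot(name): name is "scene" or "top" or "wrist"; returns the picture (400x640x3 uint8, red, green, blue); there is no depth.
- camera_params(name): a dict with "mtx" (3x3 intrinsics, pixels), "rvec" (rotation vector, rad) and "tvec" (3), from world to camera coordinates, as OpenCV has them. Camera axes: x right, y down, z forward; pixel columns grow to the right and rows downward; lengths in m; the calibration is good to about 2 mm. The wrist camera is an equidistant fisheye: a pixel r from the principal point sees the ray r / f radians off the axis. A picture is of the moment at which its call begins: read the wrist's pose just before it. camera_params takes no time and is no camera call; for the wrist camera it gives the pose at the moment of the call.
- close_job(): hands the job in; it is judged then, once.
Trained networks look in the newest picture that a camera, given by its name, has taken for a name from the list of things; names that differ only in an ending like _2 or _b are one class to them, and where a whole thing is asked for, a point or a joint stands for the part that bears it (a point fixed in the world has none). Each returns a list of dicts, best first, with "p" (0 to 1); they miss things now and then, are a little off and sometimes report something else, mostly with a low value. They report only what shows in the picture. A call takes as long as a camera call.
- boxes_of(camera, thing): "rect" ([left, top, width, height] in pixels, round what is visible of it).
- cut_out(camera, thing): "pixels" (400x640 bool, what is visible of it) and "rect" ([left, top, width, height] in pixels, round what is visible of it).
- landmark_of(camera, thing): "uv" ([column, row] in pixels: a listed point, or the origin of a listed thing).
The state is a dict: "clock": time; "joint_pos": joint angles; "qvel": joint speeds; "tau": joint torques, N m; "tool_pos": TCP position; "orientation": TCP orientation; "force": force on the tool from outside, world axes, zero at the start; "moment": the same for the moment, N m; "opening": finger opening in m; "gripper_force": force on a finger pad.
Only numpy, scipy, OpenCV 4.12 (cv2) and the standard library are available. Lean on these libraries where they do the work, as an engineer would, in place of code of your own. Each camera call takes 0.05 s, during which the arm holds its last target. There are 200 camera calls.

## Working session

There is one attempt and no reset: what is moved stays moved. The work goes in short steps, Python scripts to look and compute and a shell command to move; the robot and the scene stay as the last step left them, time stands still between calls to the robot, and variables do not carry over. Pictures are saved under pics/ and viewed, at most 12 in all, crops included, and the job is handed in when it is done.

```bash
mkdir -p pics; ls; cat > h.py <<'E'
import numpy as np, cv2
from plant import *
from scipy.spatial.transform import Rotation as R
def snap(n,f):
    im=snapshot(n); cv2.imwrite('pics/'+f,im[:,:,::-1]); return im
def ray(n,uv):
    p=camera_params(n);K=np.array(p['mtx']);Rm=cv2.Rodrigues(np.array(p['rvec'],float))[0];t=np.array(p['tvec']).ravel()
    d=np.linalg.solve(K,[uv[0],uv[1],1.])
    return -Rm.T@t, Rm.T@d
def onz(n,uv,z):
    o,d=ray(n,uv); return o+d*(z-o[2])/d[2]
def proj(n,P):
    p=camera_params(n)
    return cv2.projectPoints(np.array(P,float).reshape(-1,1,3),np.array(p['rvec'],float),np.array(p['tvec'],float),np.array(p['mtx']),None)[0][:,0]
E
python3 - <<'E'
from h import *
np.set_printoptions(precision=3,suppress=True)
a=snap('scene','s.png');b=snap('top','t.png')
for n in('scene','top'):
    print(n,ray(n,(320,200)))
    for th,z in(('rail_front',.044),('cover_hinge',.048),('cover_edge',.048),('fixture',0),('board',.02),('yellow_screwdriver',0),('steel_tweezers',0),('blue_marker',0)):
        for r in landmark_of(n,th)[:1]: print(th,r['p'],np.array(r['uv']),onz(n,r['uv'],z))
print(get_obs())
E
```

```text
pics
scene (array([0.284, 0.574, 0.795]), array([ 0.297, -0.582, -0.757]))
rail_front 0.69 [372.7 218.7] [ 0.451 -0.007  0.044]
cover_edge 0.75 [356.6 215.6] [0.485 0.004 0.048]
fixture 0.72 [322.6 216.2] [0.567 0.004 0.   ]
yellow_screwdriver 0.81 [396.1 161.6] [ 0.478 -0.242  0.   ]
steel_tweezers 0.75 [253.4 336.1] [0.555 0.322 0.   ]
blue_marker 0.48 [328.3 136.9] [ 0.677 -0.251  0.   ]
top (array([0.447, 0.018, 1.3  ]), array([ 0.126,  0.006, -0.992]))
rail_front 0.77 [333.  249.8] [ 0.457 -0.01   0.044]
cover_hinge 0.64 [319.6 182.5] [0.659 0.026 0.048]
cover_edge 0.91 [330.1 240.7] [ 0.484 -0.002  0.048]
fixture 0.63 [321.8 213.5] [0.57  0.021 0.   ]
board 0.4 [335.2 251.3] [ 0.453 -0.017  0.02 ]
yellow_screwdriver 0.66 [414.8 241. ] [ 0.481 -0.261  0.   ]
steel_tweezers 0.51 [224.5 222.5] [0.546 0.323 0.   ]
blue_marker 0.66 [408.2 176.2] [ 0.682 -0.249  0.   ]
{'clock': 0.9, 'joint_pos': array([ 92.139,  20.547,   0.682,  -0.   , -70.136, -16.506]), 'qvel': array([ 0.   , -0.028, -0.028, -0.028, -0.087, -0.025]), 'tau': array([  0.001, -58.237,  29.33 ,   7.003,   0.013,  -0.   ]), 'tool_pos': array([0.168, 0.654, 0.227]), 'orientation': array([179.999,   0.   , -14.367]), 'force': array([-0.6  , -0.662,  0.284]), 'moment': array([ 0.   ,  0.007, -0.071]), 'gripper_force': 0.0, 'opening': 0.08764909434991895}
```

View pics/s.png

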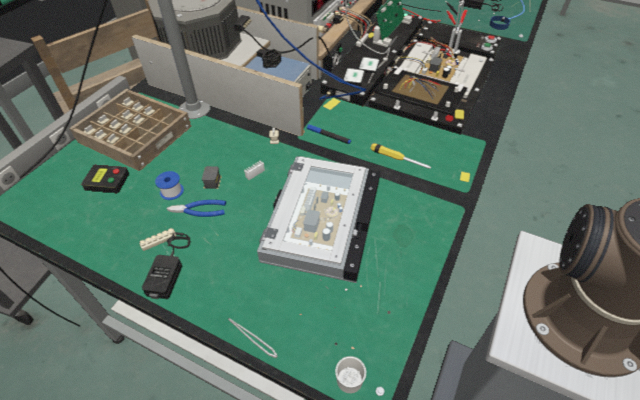

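View pics/t.png

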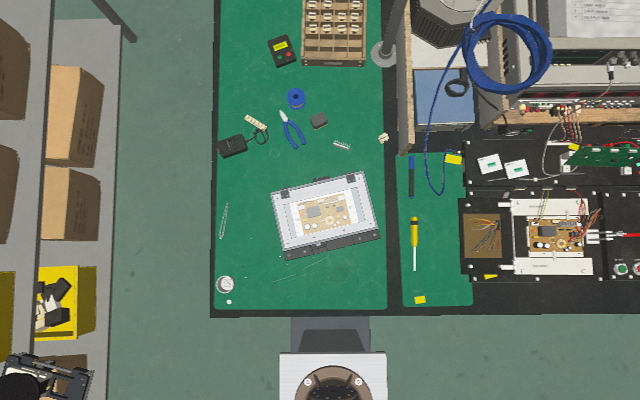

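The scene view shows the fixture centred near (320,215) with the black rail on its right side, from (375,170) to (350,275). In the top view the rail runs from about (286,258) to (380,238), so the fixture is yawed by about 12°. The tools match the networks' reports. Next I'll enlarge the rail.

```bash
python3 - <<'E'
from h import *
a=cv2.imread('pics/s.png')[160:290,250:390];b=cv2.imread('pics/t.png')[160:270,260:390]
a=cv2.resize(a,(400,372),interpolation=2);b=cv2.resize(b,(400,338),interpolation=2)
b=cv2.copyMakeBorder(b,0,34,0,0,0)
c=np.hstack([a,b]); c=(255*(c/255.)**.6).astype(np.uint8); cv2.imwrite('pics/z.png',c)
E
```

```text
(no output)
```

View pics/z.png

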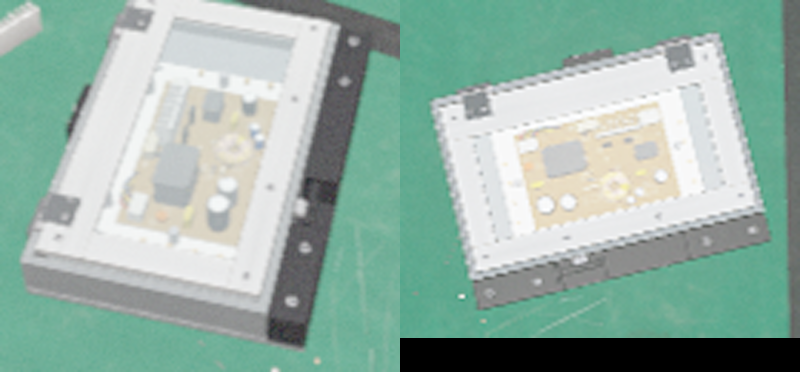

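```bash
cat > fit.py <<'E'
from h import *
from scipy.optimize import minimize
np.set_printoptions(precision=4,suppress=True)
P=np.array([[x,y,z] for x in(-.105,.105) for y in(-.145,.145) for z in(0,.044)]+[[x,y,.056] for x in(-.069,.105) for y in(-.137,.137)])
def world(q,P):
    c,s=np.cos(q[2]),np.sin(q[2]); P=np.atleast_2d(P)
    return np.c_[q[0]+c*P[:,0]-s*P[:,1],q[1]+s*P[:,0]+c*P[:,1],P[:,2]]
if __name__=='__main__':
    M={}
    for n in('scene','top'):
        snapshot(n); r=cut_out(n,'fixture')[0]; M[n]=np.array(r['pixels']); print(n,r['p'],r['rect'])
    def cost(q,ns):
        c=0
        for n in ns:
            h=cv2.convexHull(proj(n,world(q,P)).astype(np.float32))[:,0]
            m=np.zeros((400,640),np.uint8); cv2.fillConvexPoly(m,np.round((h)*256).astype(np.int32),1,shift=8)
            m=cv2.GaussianBlur(m.astype(np.float32),(0,0),1); k=cv2.GaussianBlur(M[n].astype(np.float32),(0,0),1)
            c+=((m-k)**2).sum()
        return c
    for ns in(('scene',),('top',),('scene','top')):
        r=minimize(cost,[.557,.01,.18],args=(ns,),method='Nelder-Mead',options=dict(initial_simplex=np.array([[.557,.01,.18],[.57,.01,.18],[.557,.02,.18],[.557,.01,.24]])))
        print(ns,r.x,np.degrees(r.x[2]),r.fun)
    q=r.x; np.save('q.npy',q)
    print('rail',world(q,[-.105,0,.044]),'hinge',world(q,[.095,0,.048]))
    c=[]
    for n,(a,b,e,f) in dict(scene=(250,160,390,290),top=(260,160,390,270)).items():
        I=cv2.imread('pics/%s.png'%n[0]); k=3; J=cv2.resize(I,None,fx=4,fy=4,interpolation=2)
        for y in(-.145,-.064,0,.064,.145):
            u=proj(n,world(q,[[-.105,y,.044],[-.105,y,.013]]))*4+2
            cv2.circle(J,tuple(int(v) for v in u[0]),3,(0,0,255),-1)
        J=J[b*4:f*4,a*4:e*4]; J=cv2.resize(J,(400,400*J.shape[0]//J.shape[1])); c.append(cv2.copyMakeBorder(J,0,380-J.shape[0],0,0,0))
    o=np.hstack(c); cv2.imwrite('pics/f.png',(255*(o/255.)**.5).astype(np.uint8))
E
python3 fit.py
```

```text
scene 0.85 [260.7, 157.0, 119.7, 125.2]
top 0.57 [268.2, 167.4, 108.9, 96.5]
('scene',) [0.5627 0.0131 0.2201] 12.609253232808666 159.17169189453125
('top',) [0.5631 0.0125 0.2151] 12.326455542074926 52.225494384765625
('scene', 'top') [0.5626 0.0125 0.2282] 13.076310277663486 223.7528076171875
rail [[ 0.4604 -0.0113  0.044 ]] hinge [[0.6552 0.034  0.048 ]]
```

View pics/f.png

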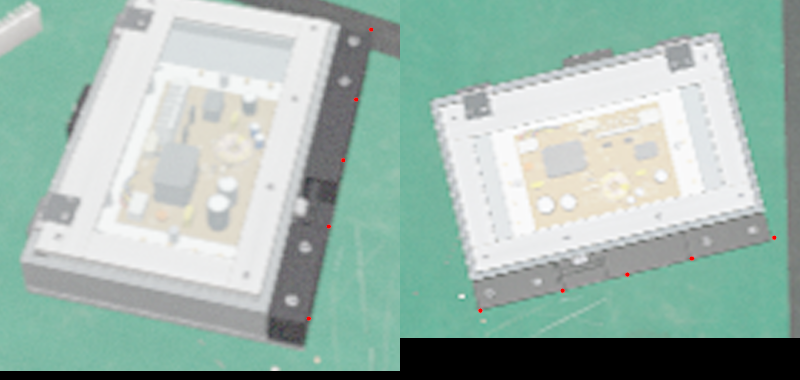

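The red rail marks fit the rail to within about 3 mm. The darker notch is at scene crop (320,190) and top crop (582,267), which puts it at fixture y of about +0.03 to +0.04. The closed fingers are about 42 mm thick but only 19 mm wide. I'll therefore tilt the tool forward with the closing line in the vertical plane, which also keeps the body clear of the cover as it springs up.

```bash
cat > g.py <<'E'
import sys
from h import *
np.set_printoptions(precision=4,suppress=True)
from fit import world
q=np.array([.5627,.0128,np.radians(12.5)])
def Rt(t): # t deg down from horizontal; tool x = fixture right
    f=np.array([np.cos(q[2]),np.sin(q[2]),0]); z=f*np.cos(np.radians(t))-np.array([0,0,1])*np.sin(np.radians(t))
    x=np.array([f[1],-f[0],0]); return np.c_[x,np.cross(z,x),z]
def row(p,Rm=None):
    o=get_obs(); R0=R.from_euler('xyz',o['orientation'],degrees=True); d=R0.inv().apply(np.array(p)-o['tool_pos'])
    rv=(R0.inv()*R.from_matrix(Rm)).as_rotvec() if Rm is not None else np.zeros(3)
    print('row',d/.3,rv/np.pi,'mm',np.linalg.norm(d)*1e3,'deg',np.degrees(np.linalg.norm(rv)))
def fx(p): # world->fixture
    d=np.array(p)-[q[0],q[1],0]; c,s=np.cos(q[2]),np.sin(q[2]); return np.array([c*d[0]+s*d[1],-s*d[0]+c*d[1],d[2]])
def st():
    o=get_obs(); print(o['clock'],'fix',fx(o['tool_pos']),'w',o['tool_pos'],o['orientation'],'F',o['force'],o['joint_pos'])
E
python3 - <<'E'
from g import *
row([.40,.34,.22],Rt(90))
row(world(q,[-.17,0,.16])[0],Rt(50)); print(world(q,[-.17,0,.16]))
E
```

```text
row [1.0103 0.8212 0.0218] [ 0.     -0.      0.3507] mm 390.62932064341595 deg 63.13281413995743
row [1.3008 1.9993 0.2219] [0.1989 0.1222 0.3358] mm 718.6394339180055 deg 73.61589685941398
[[ 0.3967 -0.024   0.16  ]]
```

```bash
python3 -m inch '.98 .8 0 0 0 .35;.98 .8 0 0 0 .35;.98 .8 0 0 0 .35;.98 .8 0 0 0 .35;.98 .8 0 0 0 .35;.98 .8 0 0 0 .35;.98 .8 0 0 0 .35;.98 .8 0 0 0 .35;.98 .8 0 0 0 .35;.98 .8 0 0 0 .35' 1; python3 - <<'E'
from g import *
st()
row(world(q,[-.17,0,.16])[0],Rt(50)); print(world(q,[-.17,0,.16]))
E
```

```text
clock: 1.93
tool_pos: [0.3949, 0.3439, 0.227]
orientation: [-180.0, -0.0, -77.9]
force: [-0.1, 0.2, -0.5]
opening: 0.0263
gripper_force: 0.0
1.9333 fix [-0.0922  0.3595  0.227 ] w [0.3949 0.3439 0.227 ] [-179.9942   -0.0231  -77.9171] F [-0.1386  0.2025 -0.4608] [ 62.5502   6.2259 -18.2242   0.021  -65.564  -50.476 ]
row [1.2003 0.2508 0.2238] [ 0.2222 -0.0009 -0.0022] mm 373.92884055322725 deg 39.996412841506725
[[ 0.3967 -0.024   0.16  ]]
```

```bash
python3 -m inch '1 .2 .1 .22 0 0;1 .2 .1 .22 0 0;1 .2 .1 .22 0 0;1 .2 .1 .22 0 0;1 .2 .1 .22 0 0;1 .2 .1 .22 0 0;1 .2 .1 .22 0 0;1 .2 .1 .22 0 0;1 .2 .1 .22 0 0' 1; python3 - <<'E'
from g import *
st()
row(world(q,[-.15,0,.08])[0],Rt(50)); snap('wrist','w1.png'); snap('scene','s2.png')
E
```

```text
clock: 2.68
tool_pos: [0.446, 0.0438, 0.2901]
orientation: [-142.6, 1.2, -76.6]
force: [-0.1, -0.3, -0.8]
opening: 0.0005
gripper_force: 0.0
2.6833 fix [-0.1072  0.0555  0.2901] w [0.446  0.0438 0.2901] [-142.6295    1.1942  -76.5516] F [-0.056  -0.3387 -0.7745] [ 42.355  -30.0799 -58.2018  31.9883 -31.7675 -52.2721]
row [0.1973 0.5385 0.465 ] [ 0.0147  0.0085 -0.    ] mm 221.4936711109205 deg 3.048163906958085
```

View pics/w1.png

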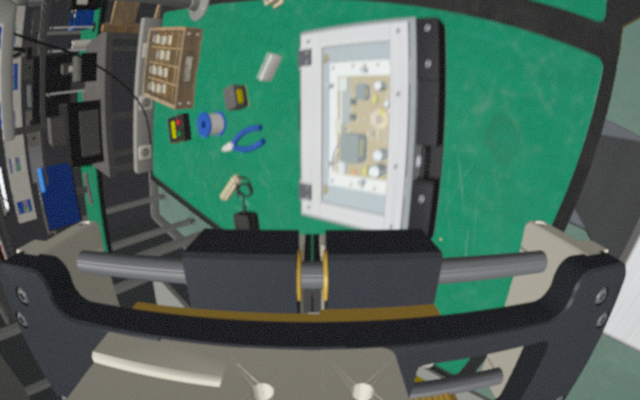

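The wrist view shows the fixture ahead, with the notch as a dark gap in the rail near (427,170). Joint 3 has reached its fold limit, so I'll look at the finger shape and fit a kinematic model to choose a tilt that can be reached.

```bash
python3 - <<'E'
from g import *
u=proj('scene',[get_obs()['tool_pos']])[0]; print(u)
a=cv2.imread('pics/s2.png'); x,y=int(u[0]),int(u[1])
c=a[max(0,y-75):y+50,max(0,x-70):x+90]; c=cv2.resize(c,None,fx=4,fy=4,interpolation=2); cv2.imwrite('pics/s2c.png',(255*(c/255.)**.6).astype(np.uint8))
from scipy.optimize import least_squares
D=[([92.137,20.546,.682,0,-70.136,-16.507],[.168,.654,.227],[180,0,-14.367]),
([62.5502,6.2259,-18.2242,.021,-65.564,-50.476],[.3949,.3439,.227],[-179.9942,-.0231,-77.9171]),
([42.355,-30.0799,-58.2018,31.9883,-31.7675,-52.2721],[.446,.0438,.2901],[-142.6295,1.1942,-76.5516])]
def fk(j,p):
    j=np.radians(j); Y=lambda a:R.from_rotvec([0,a,0]);X=lambda a:R.from_rotvec([a,0,0]);Z=lambda a:R.from_rotvec([0,0,a])
    a1,L2,a3,L3,d1,Lt=p
    R1=Z(j[0]);R2=R1*Y(j[1]);R3=R1*Y(j[1]-j[2]);R4=R3*X(s4*j[3]);R5=R4*Y(-j[4]);R6=R5*X(s6*j[5])
    return R1.apply([a1,0,d1])+R2.apply([0,0,L2])+R3.apply([L3,0,a3])+R5.apply([Lt,0,0]),R6
for s4 in(1,-1):
  for s6 in(1,-1):
    p0=[.05,.4,.0,.4,.35,.25]
    f=lambda p:np.r_[np.concatenate([fk(j,p)[0]-t for j,t,_ in D]),1e-4*(np.array(p)-p0)]
    r=least_squares(f,p0); print(s4,s6,r.x,r.cost)
    T=[(fk(j,r.x)[1].inv()*R.from_euler('xyz',e,degrees=True)).as_rotvec() for j,_,e in D]; print(np.degrees(T))
E
```

```text
[376.9284 150.6036]
1 1 [ 1.8555 -1.2556 -5.8019  1.2813  6.3289 -0.9636] 0.03686466351967549
[[-44.4172  81.8251 -44.4172]
 [  8.6075  89.7292   8.5649]
 [-13.9576 107.5402 -52.6741]]
1 -1 [ 1.8555 -1.2556 -5.8019  1.2813  6.3289 -0.9636] 0.03686466351967549
[[ -69.2842   69.2806  -69.2842]
 [ -69.2616   69.27    -69.3268]
 [ -71.7409   27.5046 -133.614 ]]
-1 1 [-0.0412  1.1494  1.2771 -0.1515 -1.159   0.9547] 0.03752938739551418
[[-44.4172  81.8251 -44.4172]
 [  8.5993  89.7012   8.5993]
 [ 11.4174  89.4729  11.4174]]
-1 -1 [-0.0412  1.1494  1.2771 -0.1515 -1.159   0.9547] 0.03752938739551418
[[-69.2842  69.2806 -69.2842]
 [-69.282   69.282  -69.2821]
 [-69.2821  69.2821 -69.2821]]
```

View pics/s2c.png

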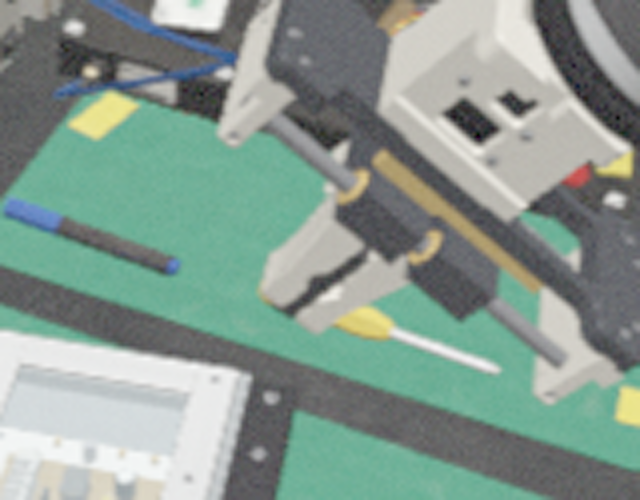

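The crop shows the closed fingers as two stubby cream blocks ending near (290,300), wide across both, so the sizes given hold. Next I'll refit the arm model with a lateral offset, which the data call for.

```bash
cat > kin.py <<'E'
from g import *
from scipy.optimize import least_squares
D=[([92.137,20.546,.682,0,-70.136,-16.507],[.168,.654,.227],[180,0,-14.367]),
([62.5502,6.2259,-18.2242,.021,-65.564,-50.476],[.3949,.3439,.227],[-179.9942,-.0231,-77.9171]),
([42.355,-30.0799,-58.2018,31.9883,-31.7675,-52.2721],[.446,.0438,.2901],[-142.6295,1.1942,-76.5516])]
Y=lambda a:R.from_rotvec([0,a,0]);X=lambda a:R.from_rotvec([a,0,0]);Z=lambda a:R.from_rotvec([0,0,a])
T=R.from_rotvec(np.radians([-69.282,69.282,-69.282]))
def fk(j,p):
    j=np.radians(j); a1,L2,a3,L3,d1,Lt,dy,dw=p
    R1=Z(j[0]);R2=R1*Y(j[1]);R3=R1*Y(j[1]-j[2]);R4=R3*X(-j[3]);R5=R4*Y(-j[4]);R6=R5*X(-j[5])
    return R1.apply([a1,dy,d1])+R2.apply([0,0,L2])+R3.apply([L3,0,a3])+R5.apply([Lt,dw,0]),R6*T
p0=np.array([.0,.4,.0,.4,.35,.25,-.1,-.1])
S=np.array([.02,.2,.02,.2,.2,.1,.2,.2])
def fit():
    f=lambda p:np.r_[np.concatenate([fk(j,p)[0]-t for j,t,_ in D])/3e-4,(np.array(p)-p0)/S*.3]
    return least_squares(f,p0)
lo=np.array([-176.03,-82.01,-58.28,-173.87,-174.79,-173.66]);hi=np.array([176.03,121.73,71.71,95.51,-.11,173.66])
def ik(p,pos,Rm,j0):
    Rm=R.from_matrix(Rm)
    def f(j):
        x,r=fk(j,p); return np.r_[(x-pos)*10,(r.inv()*Rm).as_rotvec()]
    return least_squares(f,np.clip(j0,lo+.1,hi-.1),bounds=(lo+.05,hi-.02),x_scale=50)
if __name__=='__main__':
    r=fit(); p=r.x; print(p); print([fk(j,p)[0]-t for j,t,_ in D])
    for t in(50,55,60,65,70,75,80,90):
        for z in (.023,):
            b=ik(p,world(q,[-.1,.037,z])[0],Rt(t),[42,-20,-40,20,-50,-52]); print(t,b.cost,b.x)
E
python3 kin.py
```

```text
[-0.0049  0.6014 -0.0001  0.4691  0.201   0.3776  0.0005 -0.1926]
[array([-0.0002, -0.    , -0.    ]), array([ 0.0002, -0.0001,  0.    ]), array([-0.,  0., -0.])]
50 1.5866250880672377e-20 [ -4.3552   7.4825 -43.2428 -87.3216 -10.7534 100.3402]
55 0.001209110692372034 [ 14.9434   7.0776 -45.5674 -61.0813  -0.13    59.1053]
60 0.005579551065912115 [ 22.3446   7.3952 -49.5629 -38.5316  -0.13    30.1242]
65 0.006506522321810288 [ 28.0257   7.495  -57.982   -2.5538  -0.13   -11.567 ]
70 0.003211759884220645 [ 28.7093   7.6758 -58.23    10.2579  -6.2801 -25.5542]
75 0.00033226615045902876 [ 29.7982   8.1538 -58.23    17.4871 -10.4169 -34.0029]
80 5.560959160836148e-29 [ 30.677    9.6492 -52.3428   9.7033 -18.7476 -27.1161]
90 4.9333716225608525e-28 [ 28.2118  14.3972 -40.2908   0.     -35.312  -15.7118]
```

```bash
cat > sol.py <<'E'
from kin import *
p=fit().x
def Ra(t,az,roll=0):
    a=q[2]+np.radians(az); f=np.array([np.cos(a),np.sin(a),0]); z=f*np.cos(np.radians(t))-np.array([0,0,1])*np.sin(np.radians(t))
    x=np.array([f[1],-f[0],0]); return np.c_[x,np.cross(z,x),z]@Z(np.radians(roll)).as_matrix()
if __name__=='__main__':
    rng=np.random.default_rng(0)
    starts=[np.r_[rng.uniform(-40,50),rng.uniform(-30,40),rng.uniform(-58,30),rng.uniform(-170,90),rng.uniform(-100,-5),rng.uniform(-150,150)] for _ in range(25)]
    for t in(50,55,60):
      for az in(-30,-15,0,15,30):
        S=[]
        for s in starts:
            b=ik(p,world(q,[-.1,.037,.023])[0],Ra(t,az),s)
            if b.cost<1e-8 and not any(np.abs(b.x-c).max()<2 for c in S): S.append(b.x)
        print(t,az,*S)
E
python3 sol.py
```

```text
50 -30
50 -15 [ -19.3982    8.2636  -50.2255 -123.5625  -12.9571  137.3471]
50 0 [ -4.3552   7.4825 -43.2428 -87.3216 -10.7534 100.3402]
50 15 [ -9.4787   9.8975 -40.5714 -76.6811 -23.4117 105.5112]
50 30 [-12.759   13.465  -36.3485 -67.9005 -34.7561 111.5461]
55 -30
55 -15
55 0
55 15 [  5.5059   7.9293 -41.5694 -59.2869 -14.469   76.7772]
55 30 [ -3.6278  11.2452 -36.7298 -58.5297 -28.9987  95.4475]
60 -30
60 -15
60 0
60 15 [ 20.6566   7.314  -47.8768 -34.4761  -6.0415  40.261 ]
60 30 [  5.6047   9.896  -38.2429 -46.9799 -24.2409  77.3659]
```

```bash
cat > path.py <<'E'
from sol import *
from scipy.spatial.transform import Slerp
def path(j,A,B,n=12):
    (a,Ra_),(b,Rb)=A,B; s=Slerp([0,1],R.from_matrix([Ra_,Rb])); o=[]
    for k in range(1,n+1):
        r=ik(p,np.array(a)+(np.array(b)-a)*k/n,s(k/n).as_matrix(),j); 
        o.append((r.cost,np.abs(r.x-j).max())); j=r.x
    print('cost %.1e maxstep %.1f'%(max(c for c,_ in o),max(m for _,m in o)),j); return j
if __name__=='__main__':
    o=get_obs(); j=o['joint_pos']; c=(o['tool_pos'],R.from_euler('xyz',o['orientation'],degrees=True).as_matrix())
    w=lambda *a:world(q,list(a))[0]
    D=(w(-.12,0,.16),Ra(90,22))
    j1=path(j,c,D)
    for t,az in((52,22),(55,25),(55,30),(50,25)):
        G=Ra(t,az); print(t,az)
        j2=path(j1,D,(w(-.16,0,.08),G))
        j3=path(j2,(w(-.16,0,.08),G),(w(-.14,0,.023),G))
        j4=path(j3,(w(-.14,0,.023),G),(w(-.12,.037,.023),G)); j5=path(j4,(w(-.12,.037,.023),G),(w(-.095,.037,.023),G))
        path(j3,(w(-.14,0,.023),G),(w(-.12,-.037,.023),G))
E
python3 path.py
```

```text
cost 1.4e-20 maxstep 8.4 [ 23.8256   1.8776 -32.4197   0.     -55.7027  10.6744]
52 22
cost 2.0e-18 maxstep 15.3 [-10.4843  -0.8677 -41.6134 -54.2959 -32.4088  87.8165]
cost 1.1e-19 maxstep 1.6 [-16.3966  10.0566 -39.8826 -66.2754 -31.4571 106.8561]
cost 1.3e-18 maxstep 0.7 [ -8.6908   9.3799 -40.3586 -68.4107 -26.9471 102.5555]
cost 1.2e-24 maxstep 0.2 [ -6.4298  10.7748 -38.2817 -67.7455 -25.8364  99.8965]
cost 2.2e-22 maxstep 0.3 [-19.2312  12.7895 -36.0361 -63.7631 -33.5999 106.4288]
55 25
cost 4.8e-21 maxstep 13.4 [ -6.0302  -0.9798 -41.3298 -48.0531 -32.0825  81.2014]
cost 2.1e-19 maxstep 1.5 [-11.0927   9.411  -39.3297 -59.3404 -30.007   98.4953]
cost 3.6e-18 maxstep 0.7 [ -2.9826   8.8194 -39.9012 -60.2804 -25.3898  92.6732]
cost 1.4e-24 maxstep 0.2 [ -1.1731  10.353  -37.8517 -59.3854 -24.6115  90.1912]
cost 1.5e-20 maxstep 0.3 [-14.7507  12.2936 -35.4473 -57.3161 -32.6049  99.3201]
55 30
cost 1.2e-18 maxstep 12.0 [ -9.1396   0.9476 -39.2039 -48.5949 -36.8434  88.2108]
cost 1.2e-20 maxstep 1.2 [-12.5418  10.7403 -37.7997 -57.7969 -33.7485 102.3781]
cost 5.6e-19 maxstep 0.6 [ -5.0603  10.0796 -38.3836 -59.0879 -29.5625  97.3121]
cost 1.4e-27 maxstep 0.2 [ -3.287   11.5373 -36.3124 -58.3733 -28.8696  94.9797]
cost 2.7e-22 maxstep 0.3 [-15.8659  13.5699 -33.8688 -55.7525 -36.2127 102.8977]
50 25
cost 1.5e-20 maxstep 14.6 [-16.5931   1.4038 -40.0167 -58.0233 -37.8626  98.2778]
cost 6.8e-22 maxstep 1.4 [-20.8339  12.0173 -38.9409 -68.0545 -36.1449 114.643 ]
cost 6.6e-20 maxstep 0.6 [-13.8877  11.2343 -39.5466 -70.9341 -32.1012 111.6114]
cost 1.5e-26 maxstep 0.2 [-11.4906  12.4532 -37.4617 -70.6254 -30.9417 109.0843]
cost 3.5e-23 maxstep 0.3 [-22.9829  14.5758 -34.9987 -65.4362 -37.9533 113.4334]
```

```bash
python3 - <<'E'
from sol import *
row(world(q,[-.12,0,.16])[0],Ra(90,22))
E
```

```text
row [0.1906 0.2899 0.3115] [-0.2051 -0.032  -0.1161] mm 139.8586306053995 deg 42.806709909729236
```

```bash
python3 -m inch '.19 .29 .31 -.205 -.032 -.116;.19 .29 .31 -.205 -.032 -.116;.19 .29 .31 -.205 -.032 -.116;.19 .29 .31 -.205 -.032 -.116;.19 .29 .31 -.205 -.032 -.116;.19 .29 .31 -.205 -.032 -.116;.19 .29 .31 -.205 -.032 -.116;.19 .29 .31 -.205 -.032 -.116' 1; python3 - <<'E'
from sol import *
st()
row(world(q,[-.16,0,.08])[0],Ra(52,22))
E
```

```text
clock: 3.45
tool_pos: [0.4485, -0.0096, 0.1599]
orientation: [179.5, -0.0, -55.0]
force: [0.8, 0.7, 0.1]
opening: 0.0005
gripper_force: 0.0
3.45 fix [-0.1163  0.0028  0.1599] w [ 0.4485 -0.0096  0.1599] [179.4526  -0.0349 -55.03  ] F [0.8143 0.7381 0.1118] [ 24.213    2.4841 -31.9804   0.1645 -56.0669  10.6644]
row [-0.047   0.1356  0.2677] [0.2142 0.0007 0.0026] mm 91.10906406486683 deg 38.550066930716795
```

```bash
python3 -m inch '-.047 .136 .268 .214 0 0;-.047 .136 .268 .214 0 0;-.047 .136 .268 .214 0 0;-.047 .136 .268 .214 0 0;-.047 .136 .268 .214 0 0;-.047 .136 .268 .214 0 0;-.047 .136 .268 .214 0 0;-.047 .136 .268 .214 0 0;-.047 .136 .268 .214 0 0;-.047 .136 .268 .214 0 0' 1; python3 - <<'E'
from sol import *
st()
row(world(q,[-.14,0,.025])[0],Ra(52,22))
E
```

```text
clock: 4.28
tool_pos: [0.4048, -0.0225, 0.0799]
orientation: [-141.4, -0.1, -55.3]
force: [0.0, -1.3, 0.4]
opening: 0.0002
gripper_force: 0.0
4.2833 fix [-0.1618 -0.0003  0.0799] w [ 0.4048 -0.0225  0.0799] [-141.4187   -0.0981  -55.3039] F [ 0.0272 -1.2501  0.4436] [-12.4064  -0.4555 -41.6559 -55.9669 -33.3792  91.1456]
row [0.0263 0.0613 0.1852] [-0.0032  0.0002  0.0012] mm 59.058591730856634 deg 0.6214201649522425
```

```bash
python3 -m inch '.026 .061 .185 0 0 0;.026 .061 .185 0 0 0;.026 .061 .185 0 0 0;.026 .061 .185 0 0 0' 1; cat >> g.py <<'E'
def ax():
    o=get_obs(); R0=R.from_euler('xyz',o['orientation'],degrees=True); f=[np.cos(q[2]),np.sin(q[2]),0]
    print('10mm fixture x,y,z in units:',*[R0.inv().apply(v)*.01/.3 for v in(f,[-f[1],f[0],0],[0,0,1])],sep='\n')
E
python3 - <<'E'
from sol import *
st();ax()
# tip corners in fixture frame
o=get_obs();R0=R.from_euler('xyz',o['orientation'],degrees=True)
for x in(-.0095,.0095):
  for y in(-.021,.021): print(x,y,fx(o['tool_pos']+R0.apply([x,y,0])))
snap('scene','s3.png')
a=cv2.imread('pics/s3.png'); u=proj('scene',[o['tool_pos']])[0].astype(int); print(u)
c=a[u[1]-70:u[1]+60,u[0]-90:u[0]+70]; c=cv2.resize(c,None,fx=4,fy=4,interpolation=2); cv2.imwrite('pics/s3c.png',(255*(c/255.)**.6).astype(np.uint8))
E
```

```text
clock: 4.62
tool_pos: [0.4242, -0.0173, 0.0231]
orientation: [-141.8, 0.2, -55.3]
force: [0.3, -0.3, -0.3]
opening: 0.0003
gripper_force: 0.0
4.6167 fix [-0.1418  0.0006  0.0231] w [ 0.4242 -0.0173  0.0231] [-141.8054    0.2338  -55.3261] F [ 0.2572 -0.2752 -0.3026] [-17.3905  10.4422 -40.1153 -67.0164 -32.1322 108.5599]
10mm fixture x,y,z in units:
[ 0.0126 -0.0243  0.019 ]
[-0.0309 -0.0098  0.0079]
[-0.0001 -0.0206 -0.0262]
-0.0095 -0.021 [-0.1301  0.0155  0.0362]
-0.0095 0.021 [-0.1607  0.0032  0.0102]
0.0095 -0.021 [-0.1229 -0.0021  0.0361]
0.0095 0.021 [-0.1535 -0.0144  0.0101]
[384 225]
```

View pics/s3c.png

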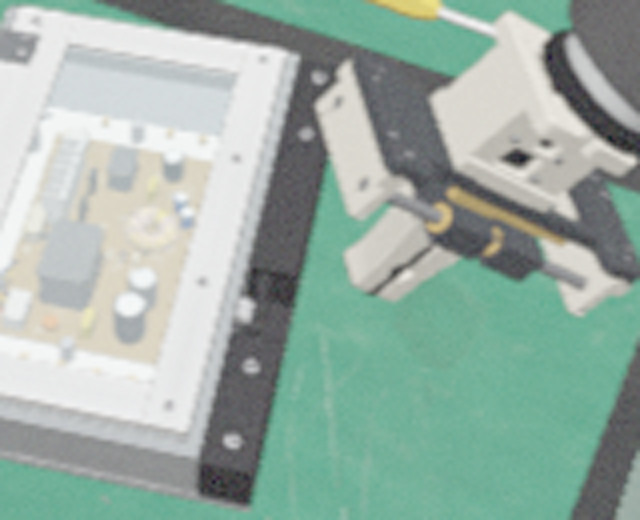

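The crop shows the fingertips in front of the rail at (385,285), and the dark notch on the rail at about (275,285), to the left of the tip. Now I'll approach the face and feel for contact.

```bash
python3 -m inch '.0176 -.034 .0266 0 0 0;.0176 -.034 .0266 0 0 0;.0176 -.034 .0266 0 0 0' 1; for i in 1 ; do python3 -m inch '.0025 -.0049 .0038 0 0 0;.0025 -.0049 .0038 0 0 0' | sed -n '2p;4p'; done
```

```text
clock: 4.92
tool_pos: [0.4391, -0.0136, 0.0267]
orientation: [-141.5, -0.2, -55.1]
force: [-0.3, -0.5, 0.5]
opening: 0.0004
gripper_force: 0.0
tool_pos: [0.4407, -0.0134, 0.0261]
force: [-0.0, 0.5, 0.1]
```

```bash
python3 -m inch '.0025 -.0049 .0038 0 0 0;.0025 -.0049 .0038 0 0 0' | sed -n '2p;4p'
```

```text
tool_pos: [0.4428, -0.0132, 0.0255]
force: [0.3, 0.4, -0.2]
```

```bash
python3 -m inch '.0025 -.0049 .0038 0 0 0;.0025 -.0049 .0038 0 0 0' | sed -n '2p;4p'; python3 -c "
from g import *
st()"
```

```text
tool_pos: [0.4449, -0.0128, 0.0251]
force: [-0.2, 0.4, -0.3]
5.4167 fix [-0.1206  0.0005  0.0251] w [ 0.4449 -0.0128  0.0251] [-141.5974   -0.059   -55.2696] F [-0.2344  0.4348 -0.2805] [-15.2507  11.1176 -38.5687 -66.9751 -31.0869 106.6508]
```

```bash
python3 -m inch '.0025 -.0049 .0038 0 0 0;.0025 -.0049 .0038 0 0 0' | sed -n '2p;4p'
```

```text
tool_pos: [0.4463, -0.0123, 0.0248]
force: [-1.2, -0.7, 0.6]
```

```bash
python3 -m inch '.0025 -.0049 .0038 0 0 0;.0025 -.0049 .0038 0 0 0' | sed -n '2p;4p'
```

```text
tool_pos: [0.4469, -0.012, 0.0244]
force: [-9.8, -5.8, 6.0]
```

```bash
python3 -m inch '.0025 -.0049 .0038 0 0 0;.0025 -.0049 .0038 0 0 0' | sed -n '2p;4p'; python3 -c "
from g import *
st()"
```

```text
tool_pos: [0.4473, -0.0118, 0.024]
force: [-16.5, -7.9, 13.1]
5.9167 fix [-0.118  0.001  0.024] w [ 0.4473 -0.0118  0.024 ] [-141.8089    0.0278  -55.1729] F [-16.4971  -7.9169  13.1226] [-14.6919  11.3532 -38.337  -66.7056 -30.8164 106.005 ]
```

```bash
python3 -m inch '-.0038 .0073 -.0057 0 0 0;-.0193 .0024 -.0017 0 0 0;-.0347 -.0025 .0022 0 0 0;-.0347 -.0025 .0022 0 0 0' | sed -n '2p;4p'
```

```text
tool_pos: [0.4444, -0.0024, 0.0245]
force: [-3.6, -3.6, -1.4]
```

```bash
python3 -m inch '-.0155 -.0049 .004 0 0 0;-.0155 -.0049 .004 0 0 0' | sed -n '2p;4p'
```

```text
tool_pos: [0.4433, 0.0024, 0.0245]
force: [-4.4, -2.9, -0.1]
```

```bash
python3 -m inch '-.0155 -.0049 .004 0 0 0;-.0155 -.0049 .004 0 0 0' | sed -n '2p;4p'
```

```text
tool_pos: [0.4423, 0.0073, 0.0244]
force: [-4.0, -2.9, -0.5]
```

```bash
python3 -m inch '-.0155 -.0049 .004 0 0 0;-.0155 -.0049 .004 0 0 0' | sed -n '2p;4p'; python3 -c "
from g import *
st()"
```

```text
tool_pos: [0.4412, 0.0126, 0.0245]
force: [-2.9, -1.3, -1.1]
6.75 fix [-0.1186  0.0261  0.0245] w [0.4412 0.0126 0.0245] [-141.6688   -0.0254  -55.2841] F [-2.9135 -1.3314 -1.1304] [-11.2997  10.1515 -39.8349 -68.6544 -28.6112 105.1154]
```

```bash
python3 -m inch '-.0093 -.0029 .0024 0 0 0;-.0093 -.0029 .0024 0 0 0' | sed -n '2p;4p'
```

```text
tool_pos: [0.4418, 0.0159, 0.0252]
force: [0.3, -0.8, 0.5]
```

```bash
python3 -m inch '-.0155 -.0049 .004 0 0 0;-.0155 -.0049 .004 0 0 0' | sed -n '2p;4p'; python3 -c "
from g import *
st()
o=get_obs()
n='wrist';I=snap(n,'w2.png')"
```

```text
tool_pos: [0.4405, 0.0209, 0.0251]
force: [-0.7, 0.4, 0.2]
7.0833 fix [-0.1175  0.0343  0.0251] w [0.4405 0.0209 0.0251] [-141.5646   -0.0429  -55.269 ] F [-0.7188  0.3602  0.2095] [-10.0568   9.7983 -40.1746 -69.2642 -27.8927 104.695 ]
```

```bash
python3 -m inch '-.0216 -.0069 .0055 0 0 0;-.0216 -.0069 .0055 0 0 0' | sed -n '2p;4p';python3 -m inch '.0063 -.0122 .0095 0 0 0;.0126 -.0243 .019 0 0 0;.0126 -.0243 .019 0 0 0' | sed -n '2p;4p'; python3 -c "
from g import *
st();ax()"
```

```text
tool_pos: [0.4386, 0.0279, 0.025]
force: [-0.5, 0.5, 0.1]
tool_pos: [0.45, 0.0293, 0.0252]
force: [0.2, -0.1, -0.4]
7.55 fix [-0.1065  0.0405  0.0252] w [0.45   0.0293 0.0252] [-141.5679   -0.0956  -55.2479] F [ 0.2365 -0.1358 -0.381 ] [ -8.0232  10.1151 -39.575  -69.4175 -26.7369 103.1661]
10mm fixture x,y,z in units:
[ 0.0126 -0.0242  0.0192]
[-0.0309 -0.0099  0.0078]
[ 0.0001 -0.0207 -0.0261]
```

In the notch: the tip is past the rail face with no contact. Now the gentle push.

```bash
python3 -m inch '.0025 -.0049 .0038 0 0 0;.005 -.0097 .0077 0 0 0;.005 -.0097 .0077 0 0 0' | sed -n '2p;4p'
```

```text
tool_pos: [0.4523, 0.0302, 0.0247]
force: [-2.6, -0.8, 1.5]
```

```bash
python3 -m inch '.0025 -.0049 .0038 0 0 0;.0025 -.0049 .0038 0 0 0' | sed -n '2p;4p'
```

```text
tool_pos: [0.4541, 0.0306, 0.0248]
force: [-2.6, -0.7, 1.6]
```

```bash
python3 -m inch '.0025 -.0049 .0038 0 0 0;.0025 -.0049 .0038 0 0 0' | sed -n '2p;4p'
```

```text
tool_pos: [0.4562, 0.031, 0.0248]
force: [-4.7, -1.2, 1.7]
```

```bash
python3 -m inch '.0025 -.0049 .0038 0 0 0;.0025 -.0049 .0038 0 0 0' | sed -n '2p;4p'
```

```text
tool_pos: [0.4581, 0.0315, 0.0248]
force: [-4.0, -2.2, 1.1]
```

```bash
python3 -m inch '.0025 -.0049 .0038 0 0 0;.0025 -.0049 .0038 0 0 0' | sed -n '2p;4p';python3 -c "
from g import *
st();snap('scene','s4.png')"
```

```text
tool_pos: [0.4599, 0.0319, 0.0248]
force: [-5.6, -1.7, 1.6]
8.4667 fix [-0.0962  0.0409  0.0248] w [0.4599 0.0319 0.0248] [-141.6388   -0.0344  -55.2459] F [-5.6329 -1.7373  1.5899] [ -6.9759  10.7254 -38.7051 -69.065  -26.2263 101.8851]
```

View pics/s4.png

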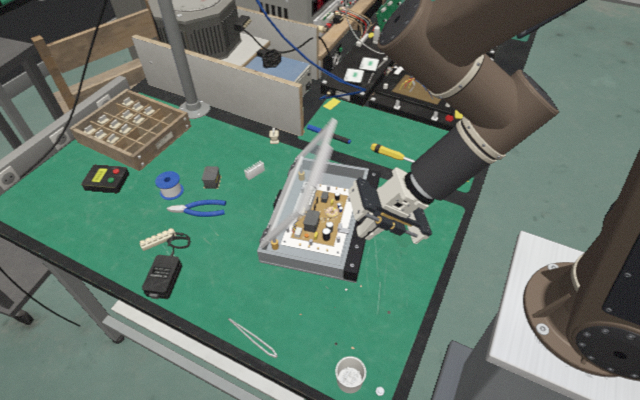

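The cover is up: its front edge runs from (333,125) to (262,245). I'll push a little further to confirm the catch has bottomed, then back out.

```bash
python3 -m inch '.0019 -.0036 .0029 0 0 0;.0019 -.0036 .0029 0 0 0' | sed -n '2p;4p'
```

```text
tool_pos: [0.4603, 0.0321, 0.0245]
force: [-9.9, -3.9, 6.5]
```

```bash
python3 -m inch '.0013 -.0025 .002 0 0 0;.0013 -.0025 .002 0 0 0' | sed -n '2p;4p'; python3 -c "
from g import *
st()"
```

```text
tool_pos: [0.4605, 0.0322, 0.0243]
force: [-14.9, -6.0, 8.9]
8.85 fix [-0.0956  0.041   0.0243] w [0.4605 0.0322 0.0243] [-141.736     0.0076  -55.2093] F [-14.8803  -5.9515   8.8584] [ -6.7922  10.8242 -38.6286 -68.9182 -26.1415 101.621 ]
```

The force climbed to 15 N with no further travel, so the catch is fully in. Next I'll back out and plan the cover push.

```bash
python3 -m inch '-.0252 .0484 -.0384 0 0 0;-.0252 .0484 -.0384 0 0 0;-.069 .133 -.106 0 0 0;-.069 .133 -.106 0 0 0;-.069 .133 -.106 0 0 0'; python3 - <<'E'
from path import *
st()
o=get_obs(); j=o['joint_pos']; c=(o['tool_pos'],R.from_euler('xyz',o['orientation'],degrees=True).as_matrix())
w=lambda *a:world(q,list(a))[0]
P=[(w(-.15,.02,.17),Ra(85,22)),(w(-.05,0,.165),Ra(85,22)),(w(.12,0,.165),Ra(85,22))]
for a in P: j=path(j,c,a); c=a
row(*P[0])
E
```

```text
clock: 9.27
tool_pos: [0.4089, 0.0199, 0.0255]
orientation: [-141.6, -0.1, -55.4]
force: [1.4, 0.2, -0.4]
opening: 0.0
gripper_force: 0.0
9.2667 fix [-0.1486  0.0402  0.0255] w [0.4089 0.0199 0.0255] [-141.5664   -0.08    -55.3611] F [ 1.3831  0.2194 -0.4105] [-12.1385   7.7595 -43.0585 -70.0327 -28.7597 107.3292]
cost 1.2e-19 maxstep 21.1 [ 27.0992  -5.3174 -37.6956  -0.809  -52.666    7.8636]
cost 4.9e-27 maxstep 1.0 [ 21.2521   5.8025 -26.97    -1.4451 -52.3688  14.0817]
cost 1.8e-24 maxstep 1.9 [ 18.8605  20.9933  -6.4812  -1.5925 -57.7197  16.4336]
row [ 0.0613 -0.276  -0.3957] [-0.1857 -0.0001  0.0009] mm 145.90300626983864 deg 33.43402511705542
```

```bash
python3 -m inch '.061 -.276 -.396 -.03 0 0;.061 -.276 -.396 -.08 0 0;.061 -.276 -.396 -.12 0 0;.061 -.276 -.396 -.16 0 0;.061 -.276 -.396 -.186 0 0;.061 -.276 -.396 -.186 0 0;.061 -.276 -.396 -.186 0 0;.061 -.276 -.396 -.186 0 0;.061 -.276 -.396 -.186 0 0'; python3 - <<'E'
from sol import *
st(); row(world(q,[-.05,0,.165])[0],Ra(85,22)); ax()
E
```

```text
clock: 10.02
tool_pos: [0.3914, 0.0013, 0.1247]
orientation: [-170.0, 1.7, -54.9]
force: [1.7, 0.3, -2.1]
opening: 0.0006
gripper_force: 0.0
10.0167 fix [-0.1697  0.0259  0.1247] w [0.3914 0.0013 0.1247] [-170.0421    1.6502  -54.8691] F [ 1.714   0.3137 -2.0791] [ 25.9615  -6.1135 -44.4674  -4.7478 -42.1625  12.2816]
row [ 0.2292 -0.3546 -0.081 ] [-0.0275  0.0095  0.0023] mm 128.98138182520407 deg 5.25455324278785
10mm fixture x,y,z in units:
[ 0.0128 -0.0304  0.005 ]
[-0.0308 -0.0125  0.0031]
[-0.001  -0.0058 -0.0328]
```

```bash
python3 -m inch '0 0 0 0 0 0;-.005 -.02 -.1 -.02 .01 0;-.005 -.02 -.1 -.02 .01 0;-.005 -.02 -.1 -.02 .01 0'; python3 - <<'E'
from sol import *
st(); row(world(q,[-.05,0,.165])[0],Ra(85,22)); ax()
E
```

```text
clock: 10.35
tool_pos: [0.3955, 0.005, 0.1571]
orientation: [-173.1, -0.1, -54.8]
force: [-0.8, 0.2, -0.6]
opening: 0.0004
gripper_force: 0.0
10.35 fix [-0.165   0.0286  0.1571] w [0.3955 0.005  0.1571] [-173.0905   -0.09    -54.834 ] F [-0.8344  0.2068 -0.6266] [ 29.0306  -7.5459 -41.7211  -0.8592 -48.9482   6.6661]
row [ 0.2357 -0.3177  0.0123] [-0.0106 -0.0001  0.0037] mm 118.73467036635232 deg 2.0247994299903387
10mm fixture x,y,z in units:
[ 0.0128 -0.0305  0.0037]
[-0.0308 -0.0128  0.0015]
[ 0.0001 -0.004  -0.0331]
```

```bash
python3 -m inch '.03 -.04 0 0 0 0;.235 -.32 .01 -.01 0 0;.235 -.32 .01 -.01 0 0;.235 -.32 .01 -.01 0 0;.235 -.32 .01 -.01 0 0;.235 -.32 .01 -.01 0 0'; python3 - <<'E'
from sol import *
st(); ax()
s=snap('scene','s5.png'); snap('top','t5.png')
a=cv2.imread('pics/s5.png')[80:280,230:450];b=cv2.imread('pics/t5.png')[140:280,240:400]
o=np.hstack([cv2.resize(a,(440,400)),cv2.resize(b,(360,400))]);cv2.imwrite('pics/c5.png',o)
E
```

```text
clock: 10.85
tool_pos: [0.5128, 0.0001, 0.162]
orientation: [-175.2, 0.0, -55.1]
force: [-0.6, -0.1, -0.7]
opening: 0.0006
gripper_force: 0.0
10.85 fix [-0.0515 -0.0016  0.162 ] w [0.5128 0.0001 0.162 ] [-175.2313    0.0128  -55.0547] F [-0.6046 -0.0577 -0.6538] [ 21.0514   6.0237 -27.2281  -1.4647 -52.1305  14.7459]
10mm fixture x,y,z in units:
[ 0.0127 -0.0307  0.0026]
[-0.0308 -0.0127  0.0011]
[-0.     -0.0028 -0.0332]
```

View pics/c5.png

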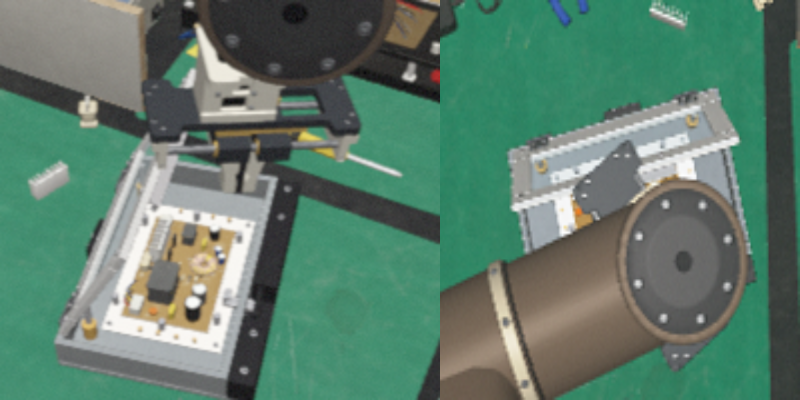

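The crops show the cover resting half open, with the fingers in front of it and the body's end just above its front edge at scene crop (165,150). I'll raise 10 mm for clearance, then push rearwards in small steps.

```bash
python3 -m inch '.01 -.02 -.033 0 0 0;.051 -.126 -.023 0 0 0;.051 -.126 -.023 0 0 0;.058 -.144 -.021 0 0 0;.066 -.163 -.0195 0 0 0;.074 -.181 -.018 0 0 0;.081 -.2 -.0165 0 0 0;.089 -.218 -.015 0 0 0;.0965 -.236 -.013 0 0 0'; python3 - <<'E'
from sol import *
st(); ax()
E
```

```text
clock: 11.7
tool_pos: [0.5868, 0.0168, 0.1737]
orientation: [-175.1, -0.1, -55.0]
force: [-2.1, -0.1, 0.7]
opening: 0.0003
gripper_force: 0.3
11.7 fix [ 0.0244 -0.0013  0.1737] w [0.5868 0.0168 0.1737] [-175.1406   -0.0857  -54.9621] F [-2.1375 -0.0999  0.7263] [ 19.8988  12.2456 -17.8087  -1.4427 -55.2404  15.9166]
10mm fixture x,y,z in units:
[ 0.0128 -0.0307  0.0026]
[-0.0308 -0.0127  0.001 ]
[ 0.     -0.0028 -0.0332]
```

```bash
python3 -m inch '.0077 -.0184 .0016 0 0 0;.0154 -.0368 .0031 0 0 0;.023 -.055 .0047 0 0 0;.0307 -.0737 .0062 0 0 0;.0384 -.092 .0078 0 0 0;.046 -.11 .0094 0 0 0;.0538 -.129 .011 0 0 0;.0614 -.147 .0125 0 0 0'; python3 - <<'E'
from sol import *
st()
snap('scene','s6.png')
a=cv2.imread('pics/s6.png')[80:280,200:450];cv2.imwrite('pics/c6.png',cv2.resize(a,(500,400)))
E
```

```text
clock: 12.37
tool_pos: [0.6338, 0.0272, 0.1734]
orientation: [-175.2, -0.1, -55.0]
force: [-0.5, -0.1, 0.1]
opening: 0.001
gripper_force: 0.0
12.3667 fix [ 0.0725 -0.0013  0.1734] w [0.6338 0.0272 0.1734] [-175.1651   -0.0763  -54.965 ] F [-0.4681 -0.0695  0.1314] [ 19.277   16.5413 -11.9389  -1.4791 -56.854   16.5196]
```

View pics/c6.png

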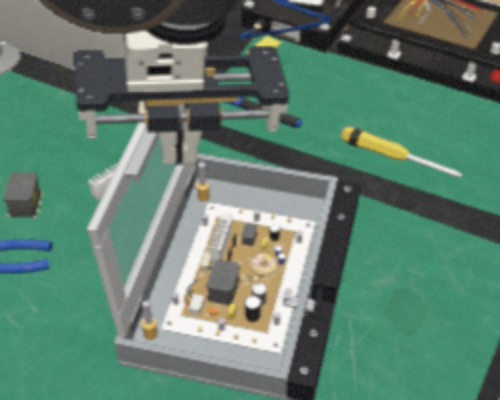

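The cover is now near upright at crop (140,220), with the board still in its nest. I'll continue slowly past the balance point.

```bash
python3 -m inch '.0051 -.0123 .001 0 0 0;.0102 -.0246 .002 0 0 0;.0154 -.0368 .0031 0 0 0;.0205 -.049 .0041 0 0 0;.0256 -.0614 .0052 0 0 0;.0307 -.0737 .0062 0 0 0;.0358 -.086 .0073 0 0 0;.041 -.0982 .0083 0 0 0;.046 -.11 .0094 0 0 0;.046 -.11 .0094 0 0 0'; python3 - <<'E'
from sol import *
st()
snap('scene','s7.png')
a=cv2.imread('pics/s7.png')[80:280,200:450];cv2.imwrite('pics/c7.png',cv2.resize(a,(500,400)))
E
```

```text
clock: 13.25
tool_pos: [0.6688, 0.0349, 0.1733]
orientation: [-175.2, -0.1, -55.0]
force: [0.2, 0.2, 0.1]
opening: 0.0007
gripper_force: 0.0
13.25 fix [ 0.1084 -0.0014  0.1733] w [0.6688 0.0349 0.1733] [-175.168    -0.0861  -54.9589] F [0.2041 0.2399 0.07  ] [ 18.8767  19.6949  -7.3488  -1.4825 -58.2992  16.8958]
```

View pics/c7.png

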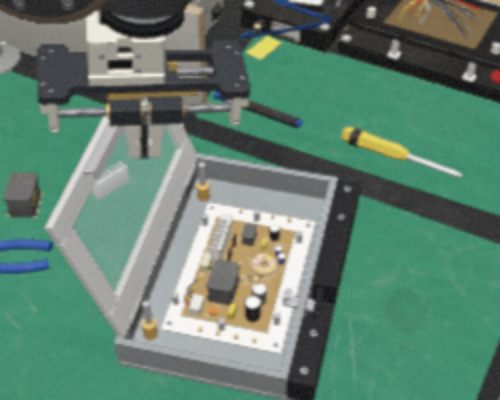

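The cover has fallen well past upright, with its edge at crop (55,225)–(105,140), and the wrist force is zero. Backing the tool away now.

```bash
python3 -m inch '-.02 .05 -.004 0 0 0;-.14 .33 -.06 0 0 0;-.14 .33 -.13 0 0 0;-.14 .33 -.13 0 0 0;-.14 .33 -.13 0 0 0;-.14 .33 -.13 0 0 0;-.14 .33 -.13 0 0 0'; python3 - <<'E'
from sol import *
st()
snap('scene','s8.png'); snap('top','t8.png')
for n in('scene','top'):
    r=landmark_of(n,'cover_edge'); 
    for th in(1.5,1.8,1.9): print(n,th,proj(n,world(q,[.1-.164*np.cos(th),0,.048+.164*np.sin(th)])))
    print([(x['p'],x['uv']) for x in r[:2]])
    for th in('yellow_screwdriver','steel_tweezers','blue_marker'):
        for r in landmark_of(n,th)[:1]: print(th,r['p'],onz(n,r['uv'],0))
a=cv2.imread('pics/s8.png')[80:280,200:450];b=cv2.imread('pics/t8.png')[120:280,220:420]
cv2.imwrite('pics/c8.png',np.hstack([cv2.resize(a,(450,360)),cv2.resize(b,(350,360))]))
E
```

```text
clock: 13.88
tool_pos: [0.5609, 0.0108, 0.2042]
orientation: [-175.1, -0.1, -55.0]
force: [0.1, 0.6, 0.0]
opening: 0.0002
gripper_force: 0.0
13.8833 fix [-0.0022 -0.0016  0.2042] w [0.5609 0.0108 0.2042] [-175.1178   -0.0889  -54.9621] F [0.1226 0.6315 0.0445] [ 20.257    8.3142 -18.5084  -1.3596 -58.4407  15.4484]
scene 1.5 [[279.3804 144.5061]]
scene 1.8 [[256.1742 141.9877]]
scene 1.9 [[249.0172 142.4143]]
[(0.73, [250.7, 144.8])]
yellow_screwdriver 0.62 [ 0.4742 -0.2521 -0.    ]
steel_tweezers 0.51 [0.5618 0.3215 0.    ]
top 1.5 [[316.9887 175.7443]]
top 1.8 [[312.7441 158.2579]]
top 1.9 [[311.426  152.9751]]
[(0.81, [312.5, 154.7])]
yellow_screwdriver 0.78 [ 0.4824 -0.258   0.    ]
blue_marker 0.63 [ 0.6609 -0.2471  0.    ]
```

View pics/c8.png

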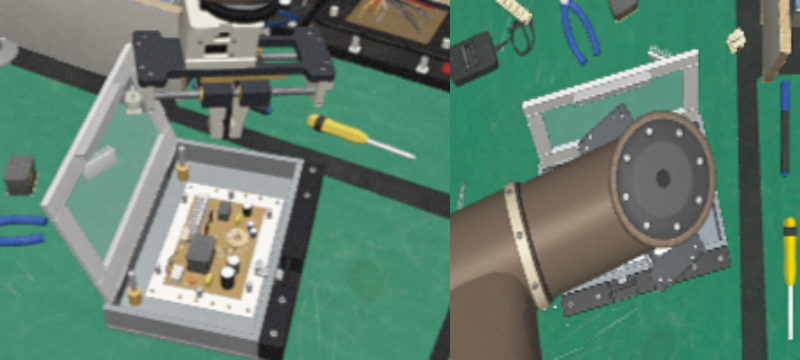

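The cover edge lies where 1.9 rad projects, at (251,145) in the scene and (312,155) in the top view. The board and tools look undisturbed. I'll back off a bit more and hand in.

```bash
python3 -m inch '-.06 .15 -.1 0 0 0;-.06 .15 -.1 0 0 0;-.06 .15 -.1 0 0 0;-.06 .15 -.1 0 0 0;-.06 .15 -.1 0 0 0;-.06 .15 -.1 0 0 0' && python3 -c "
from plant import *
print(close_job())"
```

```text
clock: 14.88
tool_pos: [0.5118, -0.0017, 0.2297]
orientation: [-175.2, -0.1, -55.0]
force: [0.5, 1.0, -0.5]
opening: 0.0005
gripper_force: 0.0
the job is handed in; nothing more can be done
None
```

The job is handed in at about 15 s: the recess was found by touch, the catch pushed fully in and the cover pushed back to rest open on its stop, with the arm clear and the board and tools left undisturbed as far as the pictures show.

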